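# Set the hold-down screw of a blade-honing slide

## Task

Set up the auger-blade honing slide on the bench: wind its handwheel counterclockwise (seen from above) by the crank until the carriage touches the stop block at the far end of its rails, then turn the brass wing thumbscrew on the bridge clockwise until it seats, and back it off a quarter turn. Leave the carriage against the stop and everything else on the bench where it is, and finish while still gripping the thumbscrew there - do not let go, it is to be held while its lock nut is fitted.

Things in the scene. Friction and masses are not known exactly. Their poses are not given: they have to be found in the camera images.
- slide_rig: Honing slide fixed to the bench; grey base plate 200 (x) by 360 (y) by 14 mm. Origin: centre of underside. y runs along its rails, from handwheel (-y) to the dark steel stop block (+y; face at y = 148 mm, top 60 mm high). A dark steel bridge crosses the rails at y = 75 mm: 34 mm in y, x from -62 to 98 mm, top 76 mm high. Yaw within 0.35 rad of 0.
- carriage_gap (a joint): Gap (m) from the carriage to the stop block: 0 touching, 0.028 to 0.056 at the start. The carriage is an aluminium plate 140 mm long, top 48 mm above the bench, with a toothed rack on its robot side and a steel blade on top; it runs along the rig's y axis under the bridge, geared to the handwheel, 20 mm per rad; 2 N friction.
- handwheel: Level steel three-spoke handwheel on an upright shaft at the rig's (x, y) = (-62, -100) mm; rim radius 50 mm, rim bar 12 mm thick, its top 78 mm above the bench. Origin: on its axis, 58 mm above the bench; z up; turns with the wheel.
- wheel_turn (a joint): Handwheel angle (rad): 0 when the carriage touches the stop, larger when wound back (clockwise from above). Turning counterclockwise lowers it: carriage gap = 0.020 m x angle. Starts at 1.4 to 2.8; stays where left; takes about 0.15 N m (3 N at the crank). The stop ends the turning firmly.
- crank_grip (a point): Grip point of the crank: black upright round knob that spins freely, 20 mm diameter, 80 to 120 mm above the bench, 50 mm from the wheel's axis. The point is on the knob's axis, 102 mm above the bench. At wheel angle w the crank lies, from the wheel axis, at 100 degrees minus w, counterclockwise from the rig's x axis.
- thumbscrew: Brass wing thumbscrew upright on the bridge at the rig's (x, y) = (18, 75) mm: flat wing 46 mm long (its x axis), 12 mm thick (its y axis), from 85 to 119 mm above the bench, over a round collar of 24 mm diameter. Origin: on its axis, 78 mm above the bench; z up; turns with the screw and does not measurably rise or sink.
- screw_turn (a joint): Angle in rad by which the thumbscrew is unscrewed from its seat: 0 seated (a firm stop), growing counterclockwise from above; clockwise tightens. At 0 the wing lies along the rig's x axis. Starts at 1.3 to 2.7; stays where left; about 0.08 N m to turn.
- screw_grip (a point): Gripping point of the thumbscrew: on its axis, in the wing, 107 mm above the bench; turns with it (x along the wing).
- spare_screw: Bystander: loose spare brass thumbscrew lying flat on the bench on the robot's side of the rig, about 60 by 46 by 12 mm. Origin: centre of underside.
- spare_blade: Bystander: loose flat steel blade 44 by 120 by 5 mm on the bench on the robot's side of the rig. Origin: centre of underside.
- spare_nut: Bystander: loose steel round nut, 26 mm across, 9 mm high, lying on the rig's base plate on the robot's side of the rails near the stop. Origin: centre of underside.
- screwdriver: Bystander: loose screwdriver lying on the bench beyond the rig. Origin: about its middle, on the underside.
- oil_bottle: Bystander: white upright oil bottle, 44 mm diameter, 105 mm tall, beyond the rig. Origin: centre of underside.
- screw_jar: Bystander: glass jar with lid, 68 mm diameter, 85 mm tall, to the robot's left of the rig. Origin: centre of underside.
- tape_measure: Bystander: black tape measure 70 by 36 by 64 mm standing to the robot's right of the rig. Origin: centre of underside.

How it is judged:
By the outcome, as a careful person would: the job done as asked, in the order asked, and still so for the second after the job is handed in, while the arm keeps its last pose, push and grip.
It also fails if it takes over 56 s, if anything falls off the work surface, if the arm or the gripper's body presses on something with over 40 N, if the wrist force passes 120 N, or if a joint passes its speed limit or range.

## Robot

A 7-joint arm with a two-finger parallel gripper is mounted at the origin on the work surface. World frame = base frame: x ahead of the robot, y to its left, z up, the work surface at z = 0. Lengths are in m, angles in rad, forces in N, time in s.
With the tool pointing down it reaches from about 0.35 to 0.9 m from the base axis. Payload 8.1 kg.
Tool frame: the origin (TCP) lies midway between the tips of the shut fingers; the grasp point (between the pads) lies 19 mm behind it; z points along the fingers, y is the line along which they close (so a half turn about z gives the same grasp; the last joint's range is limited). The gripper opens to 92 mm and grips with 3 to 60 N. Pads are 19 mm wide; open, the fingers measure 130 mm over their backs; the gripper's body (75 mm by 190 mm) begins 47 mm behind the grasp point.
Start: joints at [-1.298, 0.434, 0.025, 1.573, -0.012, 1.134, -0.075], TCP at [0.229, 0.581, 0.227] pointing down, gripper open.
Joint ranges: [-2.62, 2.62], [-0.44, 2.09], [-1.27, 1.32], [0.08, 2.57], [-1.32, 4.46], [0.12, 2], [-2.74, 2.74]. Speed limits (rad/s): [2.22, 2.22, 3.01, 3.01, 3.14, 3.14, 3.14].

## Interface

Orientations are given as a rotation vector (axis times angle).
In Python, from cell import arm gives the robot as it stands.
- The arm moves only by the tool carry_out, never from a script. Its arguments are lists of equal length, an entry for each row: "claw": the finger opening in cm, from 0 to 9.18; "delta_pos": the shift along the tool's x, y, z in cm, a list of three; "angular": the turn, a rotation vector about the tool's x, y, z in rad, a list of three. In form: {"claw": [claw, ...], "delta_pos": [[dx, dy, dz], ...], "angular": [[ax, ay, az], ...]}. A call has 1 to 20 rows; each row shifts and turns the commanded pose from where the row before left it, along the tool's axes as they then stand; what a row does not reach is not made up. A row lasts 1/10 s, in which the tool goes at most 50 mm and 8.59 degrees, less where a joint would pass 70% of its speed; a pose out of reach is approached as far as the arm can. A call with a gripper value outside its range is refused whole. The fingers move at their own pace and stop on an object; "force" is the grip in N (left out, the last holds). Time passes only in rows, so rows that do not move let the fingers close. It gives the time, the measured TCP pose, the force, the opening and the grip force at its end, in the units of the state.
- arm.observe(): the state, without advancing time (a new reading comes with each control period).
- arm.get_image(name): name is "scene" or "top" or "wrist"; returns a dict with "frame" (480x640x3 uint8, red, green, blue), "mtx" (3x3 intrinsics, pixels), "dist" ([k1, k2, p1, p2, k3] as OpenCV has them; the pictures are not rectified), "T" (4x4, takes a point from camera to world coordinates). Camera axes: x right, y down, z forward; pixel columns grow to the right and rows downward; lengths in m; the calibration is good to about 2 mm. A picture is of the moment at which its call begins. There is no depth.
- arm.sign_off(): hands the job in; it is judged then, once.
Trained networks look in a picture, given as the dict that the camera call returned (one of the last four; its "shot" number tells which), for a name from the list of things; names that differ only in an ending like _2 or _b are one class to them, and where a whole thing is asked for, a point or a joint stands for the part that bears it (a point fixed in the world has none). Each returns a list of dicts, best first, with "conf" (0 to 1); they miss things now and then, are a little off and sometimes report something else, mostly with a low value. They report only what shows in the picture. A call takes as long as a camera call.
- arm.look_for(label, picture): "centre" ([column, row] as shares, 0 to 1, of the picture: columns of its width, rows of its height, amid what is visible of it).
- arm.trace(label, picture): "region" (480x640 bool, what is visible of it) and "centre" ([column, row] as shares, 0 to 1, of the picture: columns of its width, rows of its height, amid what is visible of it).
- arm.place_of(label, picture): "centre" ([column, row] as shares, 0 to 1, of the picture: columns of its width, rows of its height: a listed point, or the origin of a listed thing).
The state is a dict: "clock": time; "joints": joint angles; "dq": joint speeds; "joint_efforts": joint torques, N m; "position": TCP position; "ee_rot": TCP orientation; "force": force on the tool from outside, world axes, zero at the start; "ft_torque": the same for the moment, N m; "width": opening from 0.0 (shut) to 1.0 (fully open); "gripper_force": force on a finger pad.
Only numpy, scipy, OpenCV 4.12 (cv2) and the standard library are available. Lean on these libraries where they do the work, as an engineer would, in place of code of your own. Each camera call takes 0.05 s, during which the arm holds its last target. There are 200 camera calls.

## Working session

There is one attempt and no reset: what is moved stays moved. The work goes in short steps, Python scripts to look and compute and a tool call to move; the robot and the scene stay as the last step left them, time stands still between calls to the robot, and variables do not carry over. Pictures are saved under pics/ and viewed, at most 10 in all, crops included, and the job is handed in when it is done.

Besides the shell and the picture viewer there is one more tool, called after ">>>" by a JSON object that holds its "op" and its "data". carry_out: Moves the arm, as the interface text tells. Its arguments: {"type":"object","properties":{"claw":{"type":"array","items":{"type":"number"}},"delta_pos":{"type":"array","items":{"type":"array","items":{"type":"number"}}},"angular":{"type":"array","items":{"type":"array","items":{"type":"number"}}},"force":{"type":"number"}},"required":["claw","delta_pos","angular"]}

```bash
mkdir -p pics; ls; cat > h.py <<'E'
import numpy as np, cv2
from cell import arm
from scipy.spatial.transform import Rotation as R
def ray(im,c):
    p=np.array([[[c[0]*640,c[1]*480]]],float)
    u=cv2.undistortPoints(p,im["mtx"],np.array(im["dist"]))[0,0]
    T=np.array(im["T"]); return T[:3,3],T[:3,:3]@np.array([u[0],u[1],1.])
def atz(im,c,z):
    o,d=ray(im,c); return (o+d*(z-o[2])/d[2])
def px(im,P):
    T=np.linalg.inv(np.array(im["T"])); 
    return cv2.projectPoints(np.array(P,float).reshape(-1,3),cv2.Rodrigues(T[:3,:3])[0],T[:3,3],im["mtx"],np.array(im["dist"]))[0][:,0]
def save(im,n): cv2.imwrite(f"pics/{n}.png",im["frame"][:,:,::-1])
E
python3 - <<'E'
from h import *
s=arm.observe(); print({k:np.round(v,3) for k,v in s.items()})
Z=dict(slide_rig=0,handwheel=.058,crank_grip=.102,thumbscrew=.078,screw_grip=.107,spare_nut=.014,spare_blade=0,spare_screw=0,oil_bottle=0,screw_jar=0,tape_measure=0,screwdriver=0)
for n in("scene","top"):
    im=arm.get_image(n); save(im,n+"0"); print(n,np.round(im["T"],3).tolist())
    for k,z in Z.items():
        for r in arm.place_of(k,im)[:2]: print(k,round(r["conf"],2),np.round(np.array(r["centre"])*[640,480]),np.round(atz(im,r["centre"],z),4))
E
```

```text
pics
{'clock': np.float64(0.0), 'joints': array([-1.298,  0.435,  0.025,  1.574, -0.012,  1.134, -0.075]), 'dq': array([ 0.001, -0.001,  0.001, -0.   , -0.001, -0.003,  0.001]), 'joint_efforts': array([ 1.0000e-03, -6.6784e+01,  9.8600e-01, -3.1446e+01, -6.1000e-02,
        4.3000e-02,  0.0000e+00]), 'position': array([0.229, 0.581, 0.226]), 'ee_rot': array([-5.870e-01, -3.086e+00,  3.000e-03]), 'force': array([0.036, 0.146, 0.359]), 'ft_torque': array([0.002, 0.066, 0.038]), 'gripper_force': np.float64(0.0), 'width': np.float64(0.998)}
scene [[0.137, 0.832, -0.537, 1.33], [0.99, -0.123, 0.063, -0.081], [-0.014, -0.541, -0.841, 1.274], [0.0, 0.0, 0.0, 1.0]]
slide_rig 0.71 [325. 239.] [0.5158 0.0573 0.    ]
handwheel 0.7 [287. 212.] [ 0.4546 -0.0371  0.058 ]
crank_grip 0.76 [275. 218.] [ 0.5004 -0.07    0.102 ]
thumbscrew 0.69 [358. 226.] [0.5387 0.1385 0.078 ]
thumbscrew 0.15 [300. 297.] [ 0.7204 -0.0366  0.078 ]
screw_grip 0.49 [353. 220.] [0.5372 0.1235 0.107 ]
spare_nut 0.64 [364. 214.] [0.4585 0.175  0.014 ]
spare_blade 0.58 [286. 198.] [ 0.3622 -0.0321  0.    ]
spare_blade 0.25 
[... 499 characters left out ...]
585 -0.0375  0.058 ]
crank_grip 0.7 [361. 265.] [ 0.4932 -0.0749  0.102 ]
thumbscrew 0.55 [282. 245.] [0.5497 0.1271 0.078 ]
screw_grip 0.62 [281. 243.] [0.5491 0.1279 0.107 ]
spare_nut 0.45 [269. 282.] [0.4575 0.1684 0.014 ]
spare_blade 0.68 [280. 240.] [0.5754 0.1422 0.    ]
spare_blade 0.65 [347. 315.] [ 0.3726 -0.0422  0.    ]
spare_screw 0.57 [167. 260.] [0.5213 0.4548 0.    ]
spare_screw 0.55 [286. 306.] [0.3949 0.1215 0.    ]
oil_bottle 0.61 [249. 202.] [0.6842 0.2305 0.    ]
screw_jar 0.82 [169. 261.] [0.5179 0.4493 0.    ]
tape_measure 0.88 [500. 275.] [ 0.4784 -0.4563  0.    ]
screwdriver 0.65 [343. 201.] [ 0.6864 -0.0331  0.    ]
screwdriver 0.25 [250. 202.] [0.6842 0.2291 0.    ]
```

```bash
python3 - <<'E'
import cv2
a=cv2.imread("pics/top0.png")[170:340,200:430]; cv2.imwrite("pics/top0c.png",cv2.resize(a,None,fx=3.4,fy=3.4,interpolation=cv2.INTER_CUBIC))
a=cv2.imread("pics/scene0.png")[160:330,220:440]; cv2.imwrite("pics/scene0c.png",cv2.resize(a,None,fx=3.5,fy=3.5,interpolation=cv2.INTER_CUBIC))
E
```

```text
(no output)
```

View pics/top0c.png

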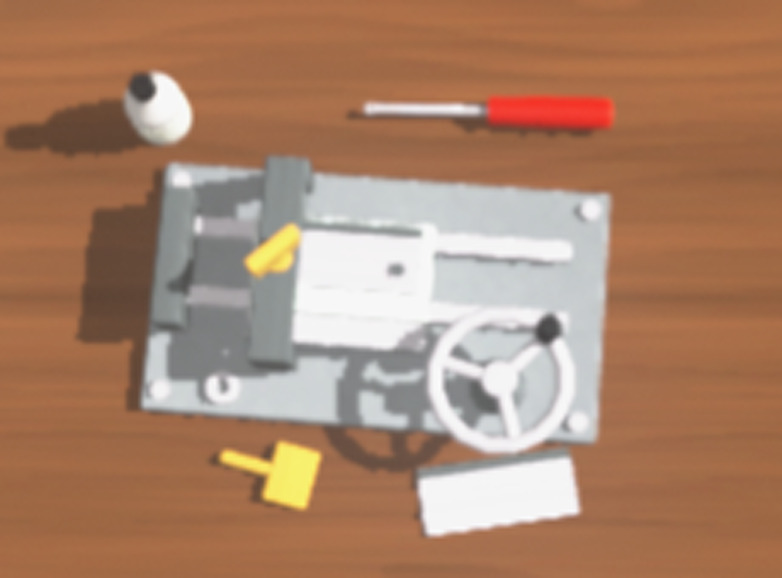

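View pics/scene0c.png

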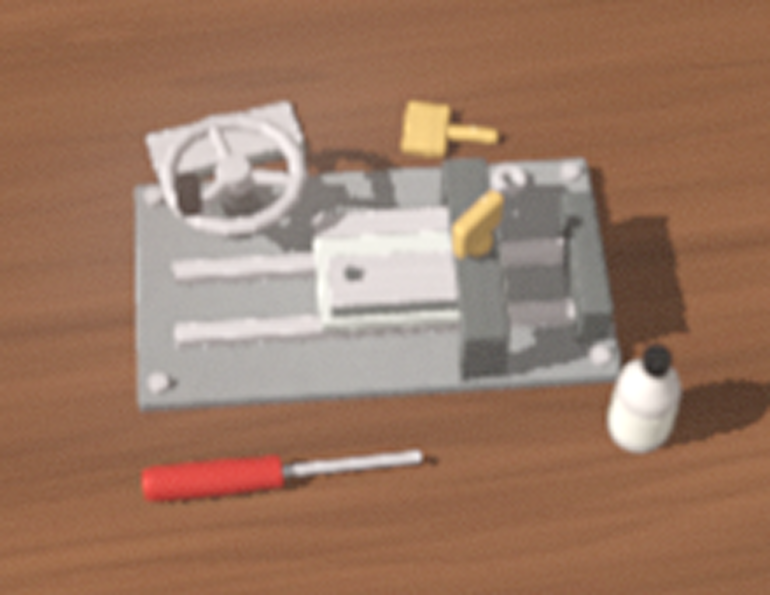

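The top crop shows the base corners at about (168,165), (610,193), (598,440) and (142,410). The knob is at (547,327) and the wing runs from (250,267) to (297,233). The scene crop shows the same rig, with its corners at (137,188), (583,160), (618,375) and (140,408). The bystanders are clear of the rig, except the nut, which lies on its base plate.

```bash
python3 - <<'E'
from h import *
from scipy.optimize import least_squares
t=arm.get_image("top"); s=arm.get_image("scene")
ct=np.array([[168,165],[610,193],[598,440],[142,410]])/3.4+[200,170]
cs=np.array([[618,375],[140,408],[137,188],[583,160]])/3.5+[220,160]
C=np.array([[.1,.18],[.1,-.18],[-.1,-.18],[-.1,.18]])
def w(p,q,z):
    c,sn=np.cos(p[2]),np.sin(p[2]); q=np.atleast_2d(q)
    return np.c_[p[0]+c*q[:,0]-sn*q[:,1],p[1]+sn*q[:,0]+c*q[:,1],np.full(len(q),z)]
def fit(L):
    f=lambda p:np.concatenate([(px(im,w(p,C,.014))-c).ravel() for im,c in L])
    r=least_squares(f,[.52,.058,0],loss="soft_l1"); return r.x,np.round(f(r.x),1)
for L in([(t,ct)],[(s,cs)],[(t,ct),(s,cs)]):
    p,e=fit(L); print(np.round(p,4),e)
print("wheel",w(p,[-.062,-.1],.058).round(4),"screw",w(p,[.018,.075],.107).round(4))
n=lambda a:(np.array(a)/3.4+[200,170])/[640,480]
k=atz(t,n([547,327]),.12); print("knob",k)
d=k-w(p,[-.062,-.1],.12)[0]; print(np.linalg.norm(d[:2]),"w=",np.deg2rad(100)-(np.arctan2(d[1],d[0])-p[2]))
a,b=atz(t,n([250,267]),.119),atz(t,n([297,233]),.119); print(a,b,np.linalg.norm(a-b)); d=b-a
print("screw angle mod pi",(np.arctan2(d[1],d[0])-p[2])%np.pi)
# predicted knob in images for check
E
```

```text
[ 0.5233  0.0549 -0.0653] [-0.5 -0.2  0.2 -0.3  0.1  0.4  0.1  0.1]
[ 0.5278  0.0573 -0.0698] [ 1.4  0.2 -0.6  0.  -1.1 -0.2  0.5 -0.3]
[ 0.5253  0.0557 -0.0678] [-0.6 -1.1 -0.  -0.8 -0.3 -0.1 -0.3 -0.9  0.7 -0.7 -1.2 -0.6 -1.8 -0.7
 -0.3 -1. ]
wheel [[ 0.4566 -0.0398  0.058 ]] screw [[0.5483 0.1293 0.107 ]]
knob [ 0.48747526 -0.07307582  0.12      ]
0.045339225527103774 w= 2.5005134735813055
[0.53200995 0.14521955 0.119     ] [0.55756032 0.11086677 0.119     ] 0.042812785689616585
screw angle mod pi 2.2781006917906694
```

The rig fits consistently, with base corner residuals around 1 px. I get a wheel angle w of about 2.5 and a screw angle of about 2.28. Next I align the tool to the world axes (tool y = +x, tool x = +y) and hover short of the knob to use the wrist camera.

>>> {"op": "carry_out", "data": {"claw": [6, 6, 6, 6, 6, 6, 6, 6, 6, 6], "delta_pos": [[0, 0, 0], [0, 0, 0], [0, 0, 0], [0, 0, 0], [0, 0, 0], [0, 0, 0], [0, 0, 0], [0, 0, 0], [0, 0, 0], [0, 0, 0]], "angular": [[0, 0, 0.1195], [0, 0, 0.1195], [0, 0, 0.1195], [0, 0, 0.1195], [0, 0, 0.1195], [0, 0, 0.1195], [0, 0, 0.1195], [0, 0, 0.1195], [0, 0, 0.1195], [0, 0, 0.1195]], "force": 20}}

```text
clock: 2.4
position: [0.2293, 0.5814, 0.2268]
ee_rot: [-2.227, -2.216, -0.0]
force: [0.8, 0.2, 0.0]
width: 0.656
gripper_force: 0.0
```

>>> {"op": "carry_out", "data": {"claw": [6, 6, 6, 6, 6, 6, 6, 6, 6, 6, 6, 6, 6, 6, 6, 6, 6, 6], "delta_pos": [[-3.8, 1.4, 0], [-3.8, 1.4, 0], [-3.8, 1.4, 0], [-3.8, 1.4, 0], [-3.8, 1.4, 0], [-3.8, 1.4, 0], [-3.8, 1.4, 0], [-3.8, 1.4, 0], [-3.8, 1.4, 0], [-3.8, 1.4, 0], [-3.8, 1.4, 0], [-3.8, 1.4, 0], [-3.8, 1.4, 0], [-3.8, 1.4, 0], [-3.8, 1.4, 0], [-3.8, 1.4, 0], [0, 0, 0], [0, 0, 0]], "angular": [[0, 0, 0], [0, 0, 0], [0, 0, 0], [0, 0, 0], [0, 0, 0], [0, 0, 0], [0, 0, 0], [0, 0, 0], [0, 0, 0], [0, 0, 0], [0, 0, 0], [0, 0, 0], [0, 0, 0], [0, 0, 0], [0, 0, 0], [0, 0, 0], [0, 0, 0], [0, 0, 0]]}}

```text
clock: 4.2
position: [0.4534, -0.0273, 0.2267]
ee_rot: [2.224, 2.218, -0.0]
force: [0.2, 0.6, -0.5]
width: 0.655
gripper_force: 0.0
```

```bash
python3 - <<'E'
from h import *
s=arm.observe(); print({k:np.round(v,3) for k,v in s.items()})
print(R.from_rotvec(s["ee_rot"]).as_matrix().round(3))
Z=dict(handwheel=.058,crank_grip=.102,thumbscrew=.078,screw_grip=.107)
for n in("wrist","top","scene"):
    im=arm.get_image(n); save(im,n+"1"); print(n,np.round(im["T"],3).tolist() if n=="wrist" else "")
    for k,z in Z.items():
        for r in arm.place_of(k,im)[:2]: print(k,round(r["conf"],2),np.round(np.array(r["centre"])*[640,480]),np.round(atz(im,r["centre"],z),4))
E
```

```text
{'clock': np.float64(4.2), 'joints': array([-0.669,  0.163,  0.713,  2.01 , -0.125,  1.011,  0.102]), 'dq': array([-0.034, -0.007, -0.03 ,  0.012, -0.002,  0.001, -0.01 ]), 'joint_efforts': array([  1.93 , -33.881,   4.85 , -29.625,   0.134,  -0.055,   0.297]), 'position': array([ 0.453, -0.027,  0.227]), 'ee_rot': array([ 2.224,  2.218, -0.   ]), 'force': array([ 0.183,  0.605, -0.541]), 'ft_torque': array([-0.079,  0.048, -0.005]), 'gripper_force': np.float64(0.0), 'width': np.float64(0.655)}
[[ 0.003  1.     0.   ]
 [ 1.    -0.003 -0.   ]
 [-0.     0.    -1.   ]]
wrist [[1.0, -0.001, -0.001, 0.454], [-0.002, -0.969, -0.247, 0.04], [-0.001, 0.247, -0.969, 0.386], [0.0, 0.0, 0.0, 1.0]]
handwheel 0.63 [313. 234.] [ 0.4528 -0.039   0.058 ]
handwheel 0.36 [247.  65.] [0.3953 0.112  0.058 ]
crank_grip 0.84 [356. 285.] [ 0.4906 -0.0745  0.102 ]
thumbscrew 0.76 [431.  35.] [0.5484 0.1306 0.078 ]
screw_grip 0.75 [443.  26.] [0.5481 0.1285 0.107 ]
top 
thumbscrew 0.61 [280. 245.] [0.5487 0.1339 0.078 ]
screw_grip 0.53 [280. 240.] [0.5551 0.1311 0.107 ]
scene 
handwheel 0.63 [290. 212.] [ 0.454  -0.0273  0.058 ]
crank_grip 0.74 [272. 219.] [ 0.5013 -0.078   0.102 ]
thumbscrew 0.59 [355. 228.] [0.5443 0.1296 0.078 ]
screw_grip 0.66 [354. 221.] [0.5423 0.1265 0.107 ]
```

View pics/wrist1.png

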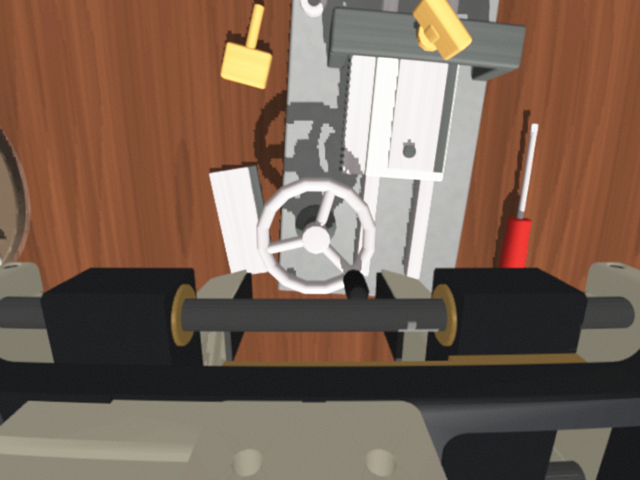

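The wrist view shows the rim centred near pixel (316,236), the hub at (316,239) and the knob top near (355,279). The wing runs along (425,8)–(460,50).

```bash
python3 - <<'E'
from h import *
im=arm.get_image("wrist"); S=np.array([640,480])
print("rim c",atz(im,np.array([316.5,236])/S,.072)," L/R",atz(im,np.array([257,236])/S,.072),atz(im,np.array([376,236])/S,.072))
print("knob top",atz(im,np.array([355,279])/S,.12))
for l,z in(("crank_grip",.102),("handwheel",.058)):
    for i in range(2):
        im=arm.get_image("wrist")
        for r in arm.place_of(l,im)[:1]: print(l,r["conf"],atz(im,r["centre"],z))
E
```

```text
rim c [ 0.45594875 -0.03702427  0.072     ]  L/R [ 0.40070848 -0.0370821   0.072     ] [ 0.5111985  -0.03695911  0.072     ]
knob top [ 0.48691642 -0.06111202  0.12      ]
crank_grip 0.61 [ 0.48908147 -0.07319007  0.102     ]
crank_grip 0.94 [ 0.48995098 -0.07603596  0.102     ]
handwheel 0.65 [ 0.45480079 -0.03814982  0.058     ]
handwheel 0.62 [ 0.45530679 -0.04230519  0.058     ]
```

>>> {"op": "carry_out", "data": {"claw": [6, 6, 6, 6, 6, 6, 6, 6, 6, 6, 6, 6], "delta_pos": [[-1.6, 1.22, 0], [-1.6, 1.22, 0], [-1.55, 1.22, 0], [0, 0, 2.5], [0, 0, 2.5], [0, 0, 2.5], [0, 0, 2.5], [0, 0, 1.4], [0, 0, 1.0], [0, 0, 1.0], [0, 0, 0.9], [0, 0, 0]], "angular": [[0, 0, 0], [0, 0, 0], [0, 0, 0], [0, 0, 0], [0, 0, 0], [0, 0, 0], [0, 0, 0], [0, 0, 0], [0, 0, 0], [0, 0, 0], [0, 0, 0], [0, 0, 0]]}}

```text
clock: 6.6
position: [0.4896, -0.074, 0.083]
ee_rot: [-2.221, -2.221, 0.001]
force: [-0.2, 1.1, -1.4]
width: 0.654
gripper_force: 0.0
```

```bash
python3 - <<'E'
from h import *
im=arm.get_image("wrist"); save(im,"wrist2"); s=arm.observe(); print(s["position"],s["force"])
E
```

```text
[ 0.48984433 -0.07417567  0.08356544] [0.19993391 0.45416682 0.01155677]
```

View pics/wrist2.png

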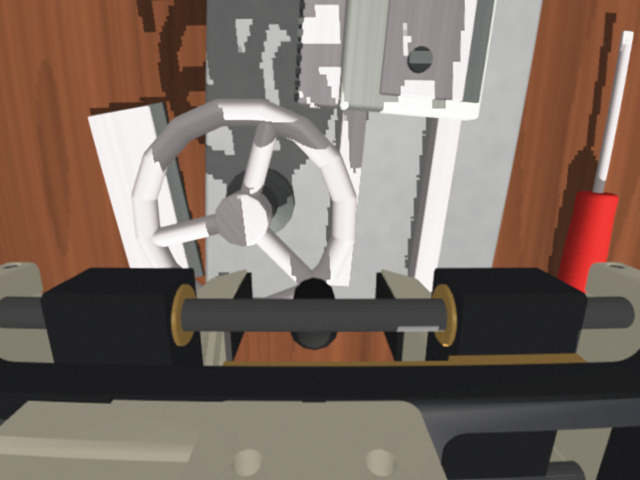

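The knob stands between the fingers at about pixel (315,310). I close on it.

>>> {"op": "carry_out", "data": {"claw": [1, 1, 1, 1, 1, 1, 1, 1], "delta_pos": [[0, 0, 0], [0, 0, 0], [0, 0, 0], [0, 0, 0], [0, 0, 0], [0, 0, 0], [0, 0, 0], [0, 0, 0]], "angular": [[0, 0, 0], [0, 0, 0], [0, 0, 0], [0, 0, 0], [0, 0, 0], [0, 0, 0], [0, 0, 0], [0, 0, 0]], "force": 20}}

```text
clock: 7.45
position: [0.4898, -0.074, 0.0838]
ee_rot: [-2.221, -2.221, -0.0]
force: [-1.8, 1.1, 4.7]
width: 0.21
gripper_force: 20.0
```

```bash
python3 - <<'E'
from h import *
s=arm.observe(); print(s["position"],s["force"],s["width"]*91.8)
c=np.array([.4558,-.0388]); k=s["position"][:2]-c
print(np.hypot(*k),np.rad2deg(np.arctan2(k[1],k[0])))
a0=np.deg2rad(-46.3); st=.1
n=25; A=a0+st*np.arange(n+1); P=.05*np.c_[np.cos(A),np.sin(A)]
D=np.diff(P,axis=0)*100
print([[round(d[1],2),round(d[0],2),0] for d in D]) ; print(np.rad2deg(A[-1]))
E
```

```text
[ 0.4898311  -0.07402077  0.0838062 ] [-1.82940182  1.06570074  4.67527213] 19.24310611533193
0.04897569397760834 -45.984185304325244
[[np.float64(0.36), np.float64(0.34), 0], [np.float64(0.4), np.float64(0.31), 0], [np.float64(0.42), np.float64(0.26), 0], [np.float64(0.45), np.float64(0.22), 0], [np.float64(0.47), np.float64(0.18), 0], [np.float64(0.48), np.float64(0.13), 0], [np.float64(0.49), np.float64(0.08), 0], [np.float64(0.5), np.float64(0.03), 0], [np.float64(0.5), np.float64(-0.02), 0], [np.float64(0.49), np.float64(-0.07), 0], [np.float64(0.49), np.float64(-0.12), 0], [np.float64(0.47), np.float64(-0.17), 0], [np.float64(0.45), np.float64(-0.21), 0], [np.float64(0.43), np.float64(-0.26), 0], [np.float64(0.4), np.float64(-0.3), 0], [np.float64(0.37), np.float64(-0.34), 0], [np.float64(0.33), np.float64(-0.37), 0], [np.float64(0.29), np.float64(-0.4), 0], [np.float64(0.25), np.float64(-0.43), 0], [np.float64(0.21), np.float64(-0.45), 0], [np.float64(0.16), np.float64(-0.47), 0], [np.float64(0.11), np.float64(-0.49), 0], [np.float64(0.06), np.float64(-0.5), 0], [np.float64(0.01), np.float64(-0.5), 0], [np.float64(-0.04), np.float64(-0.5), 0]]
96.93944878270581
```

Gripped: width 19.2 mm on a 20 mm knob, at radius 49 mm. Now the first 10 steps of the arc.

>>> {"op": "carry_out", "data": {"claw": [1, 1, 1, 1, 1, 1, 1, 1, 1, 1], "delta_pos": [[0.36, 0.34, 0], [0.4, 0.31, 0], [0.42, 0.26, 0], [0.45, 0.22, 0], [0.47, 0.18, 0], [0.48, 0.13, 0], [0.49, 0.08, 0], [0.5, 0.03, 0], [0.5, -0.02, 0], [0.49, -0.07, 0]], "angular": [[0, 0, 0], [0, 0, 0], [0, 0, 0], [0, 0, 0], [0, 0, 0], [0, 0, 0], [0, 0, 0], [0, 0, 0], [0, 0, 0], [0, 0, 0]]}}

```text
clock: 8.45
position: [0.5046, -0.0285, 0.0838]
ee_rot: [2.222, 2.221, -0.0]
force: [-2.6, -3.8, 5.1]
width: 0.21
gripper_force: 20.0
```

```bash
python3 - <<'E'
from h import *
s=arm.observe(); print(s["position"],s["force"],s["width"]*91.8)
c=np.array([.4558,-.0388]); k=s["position"][:2]-c
print(np.hypot(*k),np.rad2deg(np.arctan2(k[1],k[0])))
im=arm.get_image("wrist"); 
for r in arm.place_of("crank_grip",im)[:1]+arm.place_of("handwheel",im)[:1]: print(r["conf"],atz(im,r["centre"],.102),atz(im,r["centre"],.058))
E
```

```text
[ 0.50459656 -0.02847675  0.08378505] [-2.60547648 -3.80038326  5.14588665] 19.296483765099804
0.0498765846881904 11.945189998716696
0.67 [ 0.50403838 -0.0301489   0.102     ] [ 0.50387636 -0.05159923  0.058     ]
```

The wheel is following with forces around 4 N. I continue to just short of the stop.

>>> {"op": "carry_out", "data": {"claw": [1, 1, 1, 1, 1, 1, 1, 1, 1, 1, 1, 1], "delta_pos": [[0.49, -0.12, 0], [0.47, -0.17, 0], [0.45, -0.21, 0], [0.43, -0.26, 0], [0.4, -0.3, 0], [0.37, -0.34, 0], [0.33, -0.37, 0], [0.29, -0.4, 0], [0.25, -0.43, 0], [0.21, -0.45, 0], [0.16, -0.47, 0], [0.11, -0.49, 0]], "angular": [[0, 0, 0], [0, 0, 0], [0, 0, 0], [0, 0, 0], [0, 0, 0], [0, 0, 0], [0, 0, 0], [0, 0, 0], [0, 0, 0], [0, 0, 0], [0, 0, 0], [0, 0, 0]]}}

```text
clock: 9.8
position: [0.4645, 0.0115, 0.0838]
ee_rot: [2.221, 2.222, 0.001]
force: [2.6, -2.1, 0.9]
width: 0.212
gripper_force: 20.0
```

>>> {"op": "carry_out", "data": {"claw": [1, 1], "delta_pos": [[0.03, -0.25, 0], [0.03, -0.25, 0]], "angular": [[0, 0, 0], [0, 0, 0]]}}

```text
clock: 10.0
position: [0.4594, 0.0122, 0.0838]
ee_rot: [-2.221, -2.222, -0.001]
force: [2.7, 0.2, 1.9]
width: 0.214
gripper_force: 20.0
```

>>> {"op": "carry_out", "data": {"claw": [1, 1], "delta_pos": [[0.01, -0.25, 0], [0, -0.25, 0]], "angular": [[0, 0, 0], [0, 0, 0]]}}

```text
clock: 10.2
position: [0.4545, 0.0123, 0.0838]
ee_rot: [-2.221, -2.222, -0.001]
force: [3.0, 1.7, 1.3]
width: 0.207
gripper_force: 20.0
```

>>> {"op": "carry_out", "data": {"claw": [1, 1], "delta_pos": [[-0.02, -0.2, 0], [-0.02, -0.2, 0]], "angular": [[0, 0, 0], [0, 0, 0]]}}

```text
clock: 10.4
position: [0.4504, 0.012, 0.0838]
ee_rot: [-2.221, -2.222, -0.001]
force: [2.7, 4.5, 3.7]
width: 0.208
gripper_force: 20.0
```

>>> {"op": "carry_out", "data": {"claw": [1, 1], "delta_pos": [[-0.02, -0.15, 0], [0, 0, 0]], "angular": [[0, 0, 0], [0, 0, 0]]}}

```text
clock: 10.6
position: [0.4501, 0.0119, 0.0839]
ee_rot: [2.22, 2.221, 0.003]
force: [7.5, 4.3, -3.4]
width: 0.208
gripper_force: 20.0
```

Motion stops at x = 0.450 and the force rises to 7.5 N, which matches the expected stop (96.1° gives x ≈ 0.4505). I press slightly more to confirm.

>>> {"op": "carry_out", "data": {"claw": [1, 1, 1], "delta_pos": [[-0.02, -0.15, 0], [0, 0, 0], [0, 0, 0]], "angular": [[0, 0, 0], [0, 0, 0], [0, 0, 0]]}}

```text
clock: 10.9
position: [0.4499, 0.0119, 0.084]
ee_rot: [2.218, 2.22, 0.005]
force: [12.0, 4.4, -8.4]
width: 0.213
gripper_force: 20.0
```

```bash
python3 - <<'E'
from h import *
s=arm.observe(); print(s["position"],s["force"],s["width"]*91.8)
im=arm.get_image("wrist"); save(im,"wrist3")
E
```

```text
[0.44993456 0.01187626 0.08396009] [11.96726404  4.38203693 -8.42260789] 19.58864597845329
```

View pics/wrist3.png

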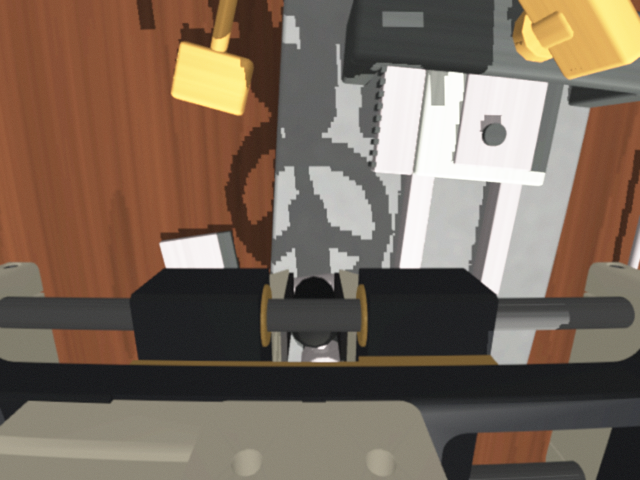

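The knob is in the grip at pixel (315,310), and the carriage now sits further under the bridge with its rear edge at row 175. I release, then lift 7 cm and check.

>>> {"op": "carry_out", "data": {"claw": [6, 6, 6, 6, 6, 6, 6, 6, 6, 6, 6, 6], "delta_pos": [[0, 0, 0], [0, 0, 0], [0, 0, 0], [0, 0, 0], [0, 0, 0], [0, 0, 0], [0, 0, -1.5], [0, 0, -2.5], [0, 0, -3], [0, 0, -3], [0, 0, -3], [0, 0, 0]], "angular": [[0, 0, 0], [0, 0, 0], [0, 0, 0], [0, 0, 0], [0, 0, 0], [0, 0, 0], [0, 0, 0], [0, 0, 0], [0, 0, 0], [0, 0, 0], [0, 0, 0], [0, 0, 0]]}}

```text
clock: 12.15
position: [0.4495, 0.0109, 0.2168]
ee_rot: [2.22, 2.219, 0.008]
force: [-0.5, 0.5, 0.3]
width: 0.653
gripper_force: 0.0
```

```bash
python3 - <<'E'
from h import *
s=arm.observe(); print(s["clock"],s["position"],s["force"],s["joints"].round(3), R.from_rotvec(s["ee_rot"]).as_matrix().round(3).tolist())
im=arm.get_image("wrist"); save(im,"wrist4")
for l,z in(("crank_grip",.102),("handwheel",.058),("screw_grip",.107),("thumbscrew",.078)):
    for r in arm.place_of(l,im)[:1]: print(l,r["conf"],atz(im,r["centre"],z))
r=arm.trace("thumbscrew",im)
for q in r[:2]:
    m=q["region"]; ys,xs=np.nonzero(m); print(q["conf"],xs.min(),xs.max(),ys.min(),ys.max(),m.sum())
E
```

```text
12.15 [0.44946952 0.01092525 0.21683497] [-0.45069212  0.54590974  0.25023781] [-0.802  0.168  0.772  2.041 -0.143  0.979  0.042] [[0.0, 1.0, 0.005], [1.0, -0.0, 0.002], [0.002, 0.005, -1.0]]
crank_grip 0.71 [0.45145108 0.01217476 0.102     ]
handwheel 0.68 [ 0.45459771 -0.03907831  0.058     ]
screw_grip 0.9 [0.54652723 0.13025577 0.107     ]
thumbscrew 0.67 [0.55106059 0.12989484 0.078     ]
0.76 418 477 44 109 2338
```

View pics/wrist4.png

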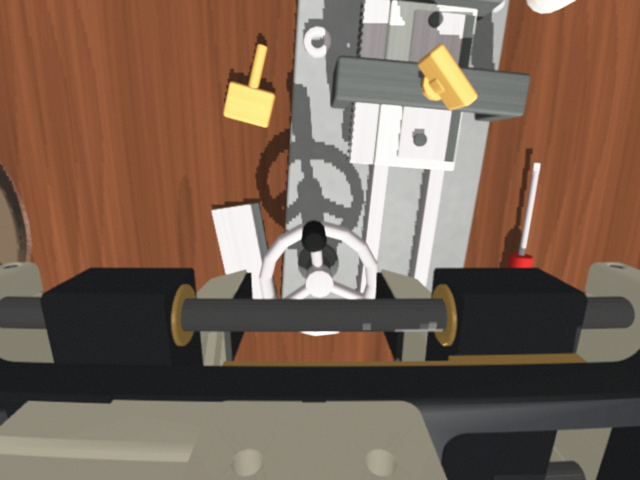

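The knob is at pixel (314,232), close to the rig's 100° line. The carriage's rear edge runs from (352,162) to (452,169), and the wing's top corners are at about (418,60), (444,45), (477,98) and (455,110). I compare these with what they should be.

```bash
python3 - <<'E'
from h import *
im=arm.get_image("wrist"); S=np.array([640,480]); p=np.array([.5253,.0557,-.067])
Rt=np.array([[np.cos(p[2]),np.sin(p[2])],[-np.sin(p[2]),np.cos(p[2])]])
for q in([352,162],[452,169]):
    a=atz(im,np.array(q)/S,.048); print("edge rig",Rt@(a[:2]-p[:2]))
f=im["frame"].astype(int); m=((f[...,0]>200)&(f[...,2]<110)&(f[...,0]-f[...,2]>120)).astype(np.uint8)
m[:,:400]=0; m[120:]=0; 
m=arm.trace("thumbscrew",im)[0]["region"].astype(np.uint8)
ys,xs=np.nonzero(m); print([f[y,x].tolist() for y,x in((80,450),(65,440),(90,430),(95,465))])
cv2.imwrite("pics/wing.png",cv2.resize(im["frame"][35:120,405:490,::-1],None,fx=6,fy=6,interpolation=cv2.INTER_NEAREST))
E
```

```text
edge rig [-0.04480997  0.00859076]
edge rig [0.04765545 0.00902102]
[[226, 174, 93], [225, 176, 93], [177, 137, 82], [229, 180, 96]]
```

View pics/wing.png

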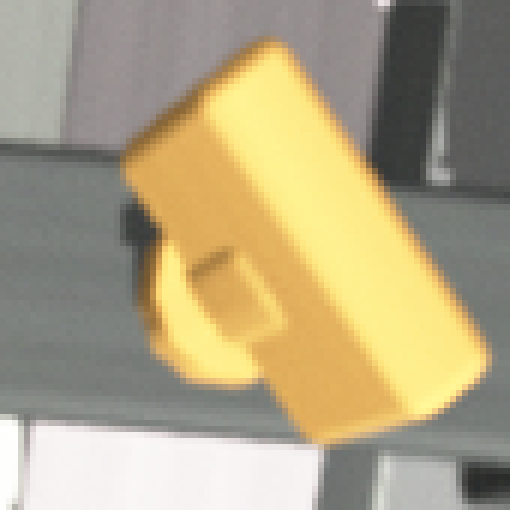

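The carriage edge lies at rig y of about 8.8 mm, against 8 mm expected when touching, so it is at the stop. The wing's top face has its corners in this crop at (205,110), (278,40), (490,355) and (415,415).

```bash
python3 - <<'E'
from h import *
im=arm.get_image("wrist"); S=np.array([640,480]); 
P=np.array([atz(im,(np.array(q)/6+[405,35])/S,.119)[:2] for q in([205,110],[278,40],[490,355],[415,415])])
print(P,P.mean(0)); d=(P[2]+P[3]-P[0]-P[1])/2; e=(P[0]+P[3]-P[1]-P[2])/2
print(np.hypot(*d),np.hypot(*e),"wing dir",np.rad2deg(np.arctan2(d[1],d[0])), "normal",np.rad2deg(np.arctan2(e[1],e[0])))
# same with 4 corners of long edges
for a,b in((0,3),(1,2)):
    v=P[b]-P[a]; print(np.rad2deg(np.arctan2(v[1],v[0])))
E
```

```text
[[0.53082738 0.14160999]
 [0.53852698 0.14902495]
 [0.5658945  0.11615128]
 [0.55775751 0.10943659]] [0.54825159 0.1290557 ]
0.04236553249417478 0.010611840021260957 wing dir -50.14676223319048 normal -138.26016565974334
-50.069625755840924
-50.222423823873854
```

The wing centre (0.5483, 0.1291) agrees with the rig prediction, its size is right, and its direction is −50.1°, so the screw angle is about 2.33. I move over, rotate −0.696 and descend part of the way.

>>> {"op": "carry_out", "data": {"claw": [6, 6, 6, 6, 6, 6, 6, 6, 6, 6, 6, 6, 6, 6, 6, 6], "delta_pos": [[2.36, 1.98, 0], [2.36, 1.98, 0], [2.36, 1.98, 0], [2.36, 1.97, 0], [2.37, 1.97, 0], [0, 0, 0], [0, 0, 0], [0, 0, 0], [0, 0, 0], [0, 0, 0], [0, 0, 0], [0, 0, 0], [0, 0, 2.5], [0, 0, 2.5], [0, 0, 2], [0, 0, 0]], "angular": [[0, 0, 0], [0, 0, 0], [0, 0, 0], [0, 0, 0], [0, 0, 0], [0, 0, -0.1], [0, 0, -0.1], [0, 0, -0.1], [0, 0, -0.1], [0, 0, -0.1], [0, 0, -0.1], [0, 0, -0.096], [0, 0, 0], [0, 0, 0], [0, 0, 0], [0, 0, 0]]}}

```text
clock: 14.2
position: [0.5443, 0.1286, 0.1409]
ee_rot: [-1.329, -2.842, 0.006]
force: [0.5, 0.6, 0.1]
width: 0.655
gripper_force: 0.0
```

```bash
python3 - <<'E'
from h import *
s=arm.observe(); M=R.from_rotvec(s["ee_rot"]).as_matrix(); p=s["position"]; print(s["clock"],p,s["force"],s["joints"].round(3),M.round(3).tolist())
print("tool y deg",np.rad2deg(np.arctan2(M[1,1],M[0,1])))
print("to go cm",M.T@(np.array([.5483,.1290,.088])-p)*100)
im=arm.get_image("wrist"); save(im,"wrist5")
E
```

```text
14.2 [0.54430005 0.12859844 0.14094074] [0.46798124 0.62796442 0.0838864 ] [-0.686  0.446  0.496  1.865 -0.264  0.901  0.631] [[-0.641, 0.768, -0.005], [0.768, 0.641, -0.002], [0.002, -0.005, -1.0]]
tool y deg 39.86765118521868
to go cm [-0.23470141  0.35982222  5.29190604]
```

View pics/wrist5.png

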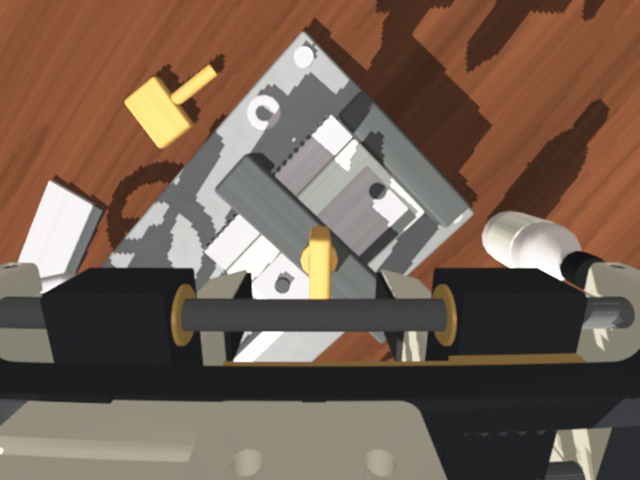

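The wing lies upright in the picture at column 319, parallel to the pads and slightly off centre, as the residual shows. I correct, descend and close with 40 N.

>>> {"op": "carry_out", "data": {"claw": [6, 6, 6, 6, 6], "delta_pos": [[-0.23, 0.36, 0], [0, 0, 1.8], [0, 0, 1.8], [0, 0, 1.69], [0, 0, 0]], "angular": [[0, 0, 0], [0, 0, 0], [0, 0, 0], [0, 0, 0], [0, 0, 0]]}}

```text
clock: 14.75
position: [0.5503, 0.1296, 0.0902]
ee_rot: [-1.33, -2.845, 0.001]
force: [-0.2, -0.8, 0.2]
width: 0.656
gripper_force: 0.0
```

>>> {"op": "carry_out", "data": {"claw": [0.5, 0.5, 0.5, 0.5, 0.5, 0.5, 0.5, 0.5, 0.5, 0.5], "delta_pos": [[0, 0, 0], [0, 0, 0], [0, 0, 0], [0, 0, 0], [0, 0, 0], [0, 0, 0], [0, 0, 0], [0, 0, 0], [0, 0, 0], [0, 0, 0]], "angular": [[0, 0, 0], [0, 0, 0], [0, 0, 0], [0, 0, 0], [0, 0, 0], [0, 0, 0], [0, 0, 0], [0, 0, 0], [0, 0, 0], [0, 0, 0]], "force": 40}}

```text
clock: 15.75
position: [0.5488, 0.1282, 0.0907]
ee_rot: [-1.331, -2.843, 0.004]
force: [-7.2, -4.1, 5.6]
width: 0.13
gripper_force: 40.0
```

```bash
cat > st.py <<'E'
from h import *
s=arm.observe(); M=R.from_rotvec(s["ee_rot"]).as_matrix(); p=s["position"]; print(s["clock"],p.round(4),s["force"].round(1),s["ft_torque"].round(3),s["joints"].round(3),"w",round(s["width"]*91.8,1))
y=np.rad2deg(np.arctan2(M[1,1],M[0,1])); print("tool y deg",y,"screw deg",y+90+3.8,"to go cm",M.T@(np.array([.5483,.1290,.088])-p)*100)
E
python3 st.py
```

```text
15.75 [0.5488 0.1282 0.0907] [-7.2 -4.1  5.6] [-0.904  1.271 -0.018] [-0.653  0.517  0.462  1.901 -0.312  0.798  0.673] w 12.0
tool y deg 39.816638526253094 screw deg 133.6166385262531 to go cm [0.09578227 0.0096405  0.26680096]
```

Gripped at 12.0 mm. I relieve the small side load, then turn clockwise (positive about tool z).

>>> {"op": "carry_out", "data": {"claw": [0.5, 0.5], "delta_pos": [[0.05, -0.15, 0], [0, 0, 0]], "angular": [[0, 0, 0], [0, 0, 0]]}}

```text
clock: 15.95
position: [0.5488, 0.1282, 0.0907]
ee_rot: [-1.332, -2.845, 0.001]
force: [-1.0, -4.1, 0.8]
width: 0.127
gripper_force: 40.0
```

>>> {"op": "carry_out", "data": {"claw": [0.5, 0.5, 0.5, 0.5, 0.5, 0.5, 0.5, 0.5, 0.5, 0.5], "delta_pos": [[0, 0, 0], [0, 0, 0], [0, 0, 0], [0, 0, 0], [0, 0, 0], [0, 0, 0], [0, 0, 0], [0, 0, 0], [0, 0, 0], [0, 0, 0]], "angular": [[0, 0, 0.1], [0, 0, 0.1], [0, 0, 0.1], [0, 0, 0.1], [0, 0, 0.1], [0, 0, 0.1], [0, 0, 0.1], [0, 0, 0.1], [0, 0, 0.1], [0, 0, 0.1]]}}

```text
clock: 16.95
position: [0.5477, 0.128, 0.0907]
ee_rot: [-2.536, -1.853, 0.004]
force: [-6.2, -4.5, 4.4]
width: 0.128
gripper_force: 40.0
```

```bash
python3 st.py
```

```text
16.95 [0.5477 0.128  0.0907] [-6.2 -4.5  4.4] [-1.195  1.347  0.12 ] [-0.836  0.579  0.744  1.919 -0.516  0.847 -0.127] w 11.7
tool y deg -17.684053689041384 screw deg 76.11594631095862 to go cm [0.11755959 0.02447531 0.27029437]
```

>>> {"op": "carry_out", "data": {"claw": [0.5, 0.5, 0.5, 0.5, 0.5, 0.5, 0.5, 0.5, 0.5, 0.5, 0.5, 0.5], "delta_pos": [[0, -0.05, 0], [0, 0, 0], [0, 0, 0], [0, 0, 0], [0, 0, 0], [0, 0, 0], [0, 0, 0], [0, 0, 0], [0, 0, 0], [0, 0, 0], [0, 0, 0], [0, 0, 0]], "angular": [[0, 0, 0.1], [0, 0, 0.1], [0, 0, 0.1], [0, 0, 0.1], [0, 0, 0.1], [0, 0, 0.1], [0, 0, 0.1], [0, 0, 0.1], [0, 0, 0.1], [0, 0, 0.1], [0, 0, 0.1], [0, 0, 0.05]]}}

```text
clock: 18.15
position: [0.5469, 0.1289, 0.0907]
ee_rot: [-3.136, -0.177, 0.005]
force: [-8.4, -2.3, 8.4]
width: 0.129
gripper_force: 40.0
```

```bash
python3 st.py
```

```text
18.15 [0.5469 0.1289 0.0907] [-8.4 -2.3  8.4] [-0.609  1.907  0.078] [-1.004  0.712  1.057  1.932 -0.761  0.97  -1.035] w 11.8
tool y deg -83.52469862941595 screw deg 10.27530137058405 to go cm [0.1444263  0.00625628 0.26712531]
```

>>> {"op": "carry_out", "data": {"claw": [0.5, 0.5, 0.5, 0.5], "delta_pos": [[-0.1, 0, 0], [0, 0, 0], [0, 0, 0], [0, 0, 0]], "angular": [[0, 0, 0.04], [0, 0, 0.04], [0, 0, 0.03], [0, 0, 0]]}}

```text
clock: 18.55
position: [0.5468, 0.129, 0.0907]
ee_rot: [3.142, 0.009, -0.002]
force: [-5.2, -1.8, 5.5]
width: 0.132
gripper_force: 40.0
```

```bash
python3 st.py
```

```text
18.55 [0.5468 0.129  0.0907] [-5.2 -1.8  5.5] [-0.472  1.326 -0.037] [-1.017  0.726  1.085  1.934 -0.783  0.983 -1.121] w 12.1
tool y deg -89.67262327863037 screw deg 4.1273767213696315 to go cm [0.14889863 0.00527921 0.26910904]
```

>>> {"op": "carry_out", "data": {"claw": [0.5, 0.5, 0.5], "delta_pos": [[0, 0, 0], [0, 0, 0], [0, 0, 0]], "angular": [[0, 0, 0.03], [0, 0, 0.03], [0, 0, 0]]}}

```text
clock: 18.85
position: [0.5468, 0.1291, 0.0907]
ee_rot: [-3.14, 0.085, 0.002]
force: [-5.0, -1.3, 4.7]
width: 0.129
gripper_force: 40.0
```

```bash
python3 st.py
```

```text
18.85 [0.5468 0.1291 0.0907] [-5.  -1.3  4.7] [-0.403  1.247 -0.112] [-1.023  0.735  1.1    1.934 -0.795  0.992 -1.169] w 11.9
tool y deg -93.10878315034942 screw deg 0.6912168496505755 to go cm [0.14867933 0.00362713 0.27039526]
```

>>> {"op": "carry_out", "data": {"claw": [0.5, 0.5, 0.5], "delta_pos": [[0, 0, 0], [0, 0, 0], [0, 0, 0]], "angular": [[0, 0, 0.03], [0, 0, 0.03], [0, 0, 0]]}}

```text
clock: 19.15
position: [0.5468, 0.1292, 0.0907]
ee_rot: [3.136, -0.177, -0.003]
force: [-4.6, -2.0, 6.0]
width: 0.13
gripper_force: 41.0
```

```bash
python3 st.py
```

```text
19.15 [0.5468 0.1292 0.0907] [-4.6 -2.   6. ] [-0.456  1.265  0.878] [-1.029  0.744  1.114  1.935 -0.807  1.001 -1.216] w 12.0
tool y deg -96.45250577762388 screw deg -2.652505777623884 to go cm [ 1.49655575e-01 -1.39882729e-04  2.68734439e-01]
```

>>> {"op": "carry_out", "data": {"claw": [0.5, 0.5, 0.5], "delta_pos": [[0, 0, 0], [0, 0, 0], [0, 0, 0]], "angular": [[0, 0, 0.03], [0, 0, 0.03], [0, 0, 0]]}}

```text
clock: 19.45
position: [0.5472, 0.1291, 0.0907]
ee_rot: [3.129, -0.272, -0.001]
force: [-4.3, -1.9, 4.1]
width: 0.137
gripper_force: 41.9
```

```bash
python3 st.py
```

```text
19.45 [0.5472 0.1291 0.0907] [-4.3 -1.9  4.1] [-0.543  1.148  0.892] [-1.035  0.754  1.129  1.935 -0.819  1.009 -1.265] w 12.6
tool y deg -99.93308418968023 screw deg -6.13308418968023 to go cm [ 0.10631518 -0.00450417  0.27153554]
```

The moment jumps to 0.88 N m at a tool angle of about −94 to −96°, while the rig yaw predicts −93.8°, so the screw is seated. The last few degrees only rocked the pads. I back off, aiming for tool y at −3.8° (one quarter turn from the seat), and check the width on the way.

>>> {"op": "carry_out", "data": {"claw": [0.5, 0.5, 0.5], "delta_pos": [[0, 0, 0], [0, 0, 0], [0, 0, 0]], "angular": [[0, 0, -0.05], [0, 0, -0.06], [0, 0, 0]]}}

```text
clock: 19.75
position: [0.5474, 0.1291, 0.0907]
ee_rot: [-3.14, 0.099, 0.001]
force: [-3.3, -2.2, 1.0]
width: 0.129
gripper_force: 39.8
```

```bash
python3 st.py
```

```text
19.75 [0.5474 0.1291 0.0907] [-3.3 -2.2  1. ] [-0.496  0.792  0.083] [-1.024  0.736  1.101  1.934 -0.798  0.992 -1.176] w 11.9
tool y deg -93.60000973271607 screw deg 0.19999026728392533 to go cm [0.09394695 0.00563247 0.2725566 ]
```

>>> {"op": "carry_out", "data": {"claw": [0.5, 0.5, 0.5, 0.5, 0.5, 0.5, 0.5, 0.5, 0.5, 0.5, 0.5, 0.5, 0.5, 0.5, 0.5, 0.5], "delta_pos": [[0, 0, 0], [0, 0, 0], [0, 0, 0], [0, 0, 0], [0, 0, 0], [0, 0, 0], [0, 0, 0], [0, 0, 0], [0, 0, 0], [0, 0, 0], [0, 0, 0], [0, 0, 0], [0, 0, 0], [0, 0, 0], [0, 0, 0], [0, 0, 0]], "angular": [[0, 0, -0.1], [0, 0, -0.1], [0, 0, -0.1], [0, 0, -0.1], [0, 0, -0.1], [0, 0, -0.1], [0, 0, -0.1], [0, 0, -0.1], [0, 0, -0.1], [0, 0, -0.1], [0, 0, -0.1], [0, 0, -0.1], [0, 0, -0.1], [0, 0, -0.1], [0, 0, -0.1], [0, 0, 0]]}}

```text
clock: 21.35
position: [0.5479, 0.1285, 0.0908]
ee_rot: [2.366, 2.066, 0.001]
force: [-0.5, -3.5, -1.8]
width: 0.126
gripper_force: 39.8
```

```bash
python3 st.py
```

```text
21.35 [0.5479 0.1285 0.0908] [-0.5 -3.5 -1.8] [-0.814  0.041  0.039] [-0.808  0.563  0.695  1.919 -0.481  0.831  0.01 ] w 11.5
tool y deg -7.752848369594306 screw deg 86.0471516304057 to go cm [0.05267288 0.02894676 0.27675287]
```

>>> {"op": "carry_out", "data": {"claw": [0.5, 0.5, 0.5], "delta_pos": [[0, 0, 0], [0, 0, 0], [0, 0, 0]], "angular": [[0, 0, -0.04], [0, 0, -0.029], [0, 0, 0]]}}

```text
clock: 21.65
position: [0.5479, 0.1285, 0.0907]
ee_rot: [2.295, 2.145, 0.0]
force: [0.5, -4.6, -3.7]
width: 0.131
gripper_force: 39.8
```

```bash
python3 st.py; python3 - <<'E'
from h import *
im=arm.get_image("wrist"); save(im,"wrist6"); S=np.array([640,480]); p=np.array([.5253,.0557,-.067])
for l,z in(("crank_grip",.102),("handwheel",.058),("screw_grip",.107)):
    for r in arm.place_of(l,im)[:1]: print(l,r["conf"],atz(im,r["centre"],z))
t=arm.get_image("top"); a=np.vstack([im["frame"][150:400,120:520,::-1],]); b=cv2.resize(t["frame"][170:340,200:430,::-1],(400,296))
cv2.imwrite("pics/fin.png",np.vstack([a,b]))
for l,z in(("crank_grip",.102),("spare_nut",.014),("spare_screw",0),("spare_blade",0),("oil_bottle",0)):
    for r in arm.place_of(l,t)[:1]: print(l,r["conf"],atz(t,r["centre"],z).round(4))
E
```

```text
21.65 [0.5479 0.1285 0.0907] [ 0.5 -4.6 -3.7] [-1.02  -0.198 -0.004] [-0.796  0.558  0.677  1.918 -0.467  0.827  0.063] w 12.0
tool y deg -3.8683786515855174 screw deg 89.93162134841448 to go cm [0.05221337 0.03341001 0.27424447]
screw_grip 0.83 [0.54838774 0.12839508 0.107     ]
crank_grip 0.67 [0.4469 0.0108 0.102 ]
spare_nut 0.73 [ 0.4628 -0.0389  0.014 ]
spare_screw 0.55 [0.3957 0.1253 0.    ]
spare_blade 0.86 [ 0.3685 -0.0404  0.    ]
oil_bottle 0.54 [0.4568 0.1781 0.    ]
```

View pics/fin.png

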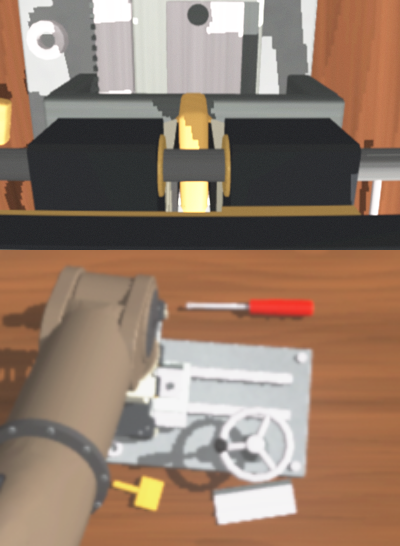

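The wing sits flat between the pads and square to the bridge. The crank is at its stop position, left of the hub in the top view, and the bystanders in view (nut, spare screw, blade, screwdriver) have not moved. I hand it in while still gripping.

```bash
python3 -c "
from cell import arm
print(arm.sign_off())"
```

```text
the job is handed in; nothing more can be done
None
```

The job is handed in at about 22 s: the carriage is against the stop, and the thumbscrew was seated, backed off a quarter turn (measured about 90°) and is still gripped.

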